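# Close the swarf trap of a record-cutting lathe

### The job

The filter of the swarf trap has been changed: put its loose metal cover back on. Hook the cover's front lip under the bar at the front of the opening, feeling for the bar as the top frame may sit a little forward or back, and keep it hooked while you pivot the rear down on the sprung filter. Press gently, without forcing it, until the catch snaps over the rear edge and the cover sits flat and flush; then let go, and leave everything else on the bench where it is.

Things in the scene. Friction and masses are not known exactly. Their poses are not given: they have to be found in the camera images.
- unit: The swarf trap: grey metal filter box 210 (x) x 140 (y) x 85 high mm, fixed. Origin on the bench; x runs from front (slot) to rear (catch), z up. Its top is a 20 mm deep frame (deck 85 mm up) with an opening 103 (x) x 66 (y) mm. The frame is clamped through slotted holes and sits up to 6 mm forward or back along x: this pose and its two points do not show it
- bay (a point): Unit frame (0, 0, 75 mm): where the closed cover's origin lies (axes parallel) if the frame sits mid-slot; else shifted along x with the frame, up to 6 mm. In the opening: side ledges 10 mm below the deck carrying the cover (from 18 mm before the middle to the rear), and a white sprung cassette 50 x 40 mm, top 2 mm below the deck, pushed 2 mm down by the cover against 3 N
- slot (a point): Unit frame (-51.5, 0, 85 mm): middle of the edge of the bar at the opening's front end, at deck height, if the frame sits mid-slot; else shifted along x with the frame, up to 6 mm. The bar is 5 mm thick and 14.5 mm deep along x; beneath it is a hollow slot 15 mm high, closed at its front. The cover's lip goes under the bar until the plate's front edge meets the bar's edge
- catch_part (a joint): The sprung steel catch on the deck behind the opening, 20 mm wide: 0 fully forward (rest, or snapped over the cover), up to 0.009 m pushed back to unit +x; 2 N at rest, 350 N/m. At rest it overhangs the opening's rear end by 5.5 mm, 0.8 mm above the deck; its nose slopes back, up to 13 mm above. The cover's rear edge coming down pushes it back, then it springs over
- cover: Loose aluminium cover, about 0.11 kg, lying right side up: plate 100 (x) x 62 (y) x 4 mm on 6 mm ribs, top 10 mm above the origin. Origin: middle of the underside; z up, -x towards the lip. Spare in the opening: 1.5 mm at each end, 2 mm at each side. The lip enters with the rear raised 0.4 to 0.6 rad. More than 35 N against the box bends it
- cover_rib (a point): Middle of the top of the cover's finger rib (cover frame 18, 0, 26 mm), axes as the cover's. The rib is 44 long (x), 12 thick (y) and 16 mm high above the plate; grip it across y. Closing the cover takes some 6 to 15 N pressed down on the rib
- cover_lip (a point): Middle of the front edge of the cover's lip (cover frame -62, 0, 2 mm), axes as the cover's. The lip is a tongue 4 mm thick, 50 mm wide, level with the underside, reaching 12 mm beyond the plate's front edge
- hygrometer: Bystander: white room hygrometer, 66 wide x 82 mm high, standing. Origin at its underside.
- disc_weight: Bystander: steel record weight, 76 mm across, 50 mm high. Origin at its underside.
- stylus_jar: Bystander: small glass jar, 38 mm across, 42 mm high. Origin at its underside.
- old_cassette: Bystander: the used filter cassette, 54 x 44 x 18 mm, lying. Origin at its underside.
- screwdriver: Bystander: screwdriver lying on the bench.
- swarf_brush: Bystander: brush lying on the bench.
- mug: Bystander: white mug, 80 mm across, 90 mm high. Origin at its underside.

How it is judged (in metres and radians):
On the way:
1. the cover's lip has gone down into the front end of the opening (lower than 6 mm below the deck) with the cover's rear still raised (0.12 rad or more) (x of cover_lip in the frame of slot between -0.022 and 0.0045 m and z of cover_lip in the frame of slot between -0.025 and -0.006 m and y of cover_lip in the frame of slot between -0.006 and 0.006 m and angle between the z axis of cover and the z axis of unit, either way round above 0.12 rad), for 0.1 s.
At the end, for the whole second after the job is handed in: The cover lies in the opening with its lip under the bar: at its closed height within 2 mm (flush with the deck), within 4 mm sideways, flat to 0.03 rad and straight to 0.06 rad, at rest, and the catch is snapped fully forward over its rear edge (within 1.2 mm) (x of cover in the frame of bay between -0.009 and 0.009 m and y of cover in the frame of bay between -0.004 and 0.004 m and z of cover in the frame of bay between -0.002 and 0.002 m and angle between the z axis of cover and the z axis of unit, either way round below 0.03 rad and angle between the x axis of cover and the x axis of unit, either way round below 0.06 rad and value of joint catch_part below 0.0012 m and linear speed of cover below 0.01 m/s); the robot touches nothing.
It fails at once if the cover is forced: more than 35 N between the cover and the box (contact force between cover and unit above 35 N).
It fails at once if a bystander is moved by more than 30 mm (distance of any of hygrometer, disc_weight, stylus_jar, old_cassette, screwdriver, swarf_brush, mug from where it was at the start of the episode above 0.03 m).
It also fails if it takes over 53 s, if anything falls off the work surface, if the arm or the gripper's body presses on something with over 40 N, if the wrist force passes 120 N, or if a joint passes its speed limit or range.

### The arm

A 6-joint arm with a two-finger parallel gripper is mounted at the origin on the work surface. World frame = base frame: x ahead of the robot, y to its left, z up, the work surface at z = 0. Lengths are in mm, angles in rad, forces in N, time in s.
With the tool pointing down it reaches from about 275 to 825 mm from the base axis. Payload 5.2 kg.
Tool frame: the origin (TCP) lies at the very end of the fingers, on their centre line; the grasp point (between the pads) lies 19 mm behind it; x points along the fingers, z is the direction in which the jaws open and shut, and the axes are right-handed (so a half turn about x gives the same grasp; the last joint's range is limited). The gripper opens to 93 mm and grips with 3 to 60 N. Pads are 15 mm wide; open, the fingers measure 128 mm over their backs; the gripper's body (75 mm by 188 mm) begins 65 mm behind the grasp point.
Start: joints at [-1.402, 0.259, 1.535, -0, 1.348, -0.203], TCP at [199.832, -512.418, 218.653] pointing down, gripper open.
Joint ranges: [-3.14, 3.14], [-0.91, 2.08], [0.19, 2.58], [-1.22, 4.36], [0.22, 2.71], [-3.12, 3.12]. Speed limits (rad/s): [2.57, 2.57, 3.14, 3.14, 3.14, 3.14].

### API

Orientations are given as a 3x3 rotation matrix whose columns are the frame's x, y, z axes.
In Python, from station import get_state, capture, get_calibration, finish_job gives the robot as it stands.
- The arm moves only by the shell command python3 -m crank 'ROWS' [OPENING]. ROWS is JSON, a list of rows, each a list of 6 numbers: the shift along the tool's x, y, z in units of 30 mm (1.0 is 30 mm), then the turn, a rotation vector about the tool's x, y, z in units of 5 degrees (1.0 is 5 degrees). A call has 1 to 20 rows; each row shifts and turns the commanded pose from where the row before left it, along the tool's axes as they then stand; what a row does not reach is not made up. A row lasts 1/10 s, in which the tool goes at most 50 mm and 8.59 degrees, less where a joint would pass 70% of its speed; a pose out of reach is approached as far as the arm can. A call is refused whole if a number of a shift passes 1 or a number of a turn 1, either way. A call with a gripper value outside its range is refused whole. OPENING is the finger opening in mm, from 0 to 93, set as the call begins (- or left out, the last holds). The fingers move at their own pace and stop on an object; the grip force is fixed at half the most. Time passes only in rows, so rows that do not move let the fingers close. It gives the time, the measured TCP pose, the force and the opening at its end, in the units of the state.
- get_state(): the state, without advancing time (a new reading comes with each control period).
- capture(name): name is "side" or "top" or "wrist"; returns the picture (420x560x3 uint8, red, green, blue); there is no depth.
- get_calibration(name): a dict with "vfov" (degrees; the focal length in pixels is half the picture's height over the tangent of half this angle, whatever the lens; pixels are square), "cx", "cy" (the principal point, pixels), "origin" and "rotation" of the camera in the world. Camera axes: x right, y down, z forward; pixel columns grow to the right and rows downward; lengths in mm; the calibration is good to about 2 mm. A picture is of the moment at which its call begins: read the wrist's pose just before it. get_calibration takes no time and is no camera call; for the wrist camera it gives the pose at the moment of the call.
- finish_job(): hands the job in, once; it reports no verdict.
The state is a dict: "clock": time; "joint_pos": joint angles; "joint_velocities": joint speeds; "tau": joint torques, N m; "tool_pos": TCP position; "orientation": TCP orientation; "wrist_force": force on the tool from outside, world axes, zero at the start; "ft_torque": the same for the moment, N m; "width": finger opening in mm.
Only numpy, scipy, OpenCV 4.12 (cv2) and the standard library are available. Lean on these libraries where they do the work, as an engineer would, in place of code of your own. Each camera call takes 0.05 s, during which the arm holds its last target. There are 200 camera calls.

## Working session

There is one attempt and no reset: what is moved stays moved. The work goes in short steps, Python scripts to look and compute and a shell command to move; the robot and the scene stay as the last step left them, time stands still between calls to the robot, and variables do not carry over. Pictures are saved under pics/ and viewed, about 8 in all and at most 12, crops included, and the job is handed in when it is done.

```bash
mkdir -p pics; ls; python3 - <<'E'
from station import *
import cv2,numpy as np
a=capture("top");b=capture("side")
cv2.imwrite("pics/top0.png",cv2.resize(a[:,:,::-1],(800,600),interpolation=cv2.INTER_CUBIC))
cv2.imwrite("pics/side0.png",cv2.resize(b[:,:,::-1],(800,600),interpolation=cv2.INTER_CUBIC))
for n in("top","side","wrist"):print(n,get_calibration(n))
print(get_state())
E
```

```text
pics
top {'vfov': 48.55077626226118, 'cx': 273.32826486565955, 'cy': 209.55983902753312, 'origin': array([ 407.6654931 ,   18.11863155, 1487.0719297 ]), 'rotation': array([[ 0.01540102, -0.9889894 ,  0.1471828 ],
       [-0.99983512, -0.01664873, -0.00724901],
       [ 0.0096196 , -0.14704689, -0.98908274]])}
side {'vfov': 47.216296304151975, 'cx': 275.07376195138573, 'cy': 210.72678705809403, 'origin': array([459.27557192, 925.15131173, 838.75923192]), 'rotation': array([[-0.98690812, -0.11359074,  0.11449675],
       [-0.16079875,  0.63798514, -0.75307285],
       [ 0.01249487, -0.76162465, -0.64789796]])}
wrist {'vfov': 68.72897779182078, 'cx': 277.7320282648963, 'cy': 209.9485909948142, 'origin': array([ 268.85602726, -484.45907761,  383.43614287]), 'rotation': array([[ 0.36416964, -0.89749775, -0.24875342],
       [-0.93133003, -0.3515701 , -0.09498864],
       [-0.00220218,  0.26626351, -0.96389776]])}
{'clock': 0.1, 'joint_pos': array([-1.40180036e+00,  2.59257125e-01,  1.53594977e+00,  1.33649599e-05,
        1.34797934e+00, -2.02792139e-01]), 'joint_velocities': array([-0.00039748, -0.00261858, -0.00196332,  0.00138985,  0.00040083,
        0.0018941 ]), 'tau': array([ 2.34446503e-03, -4.38203251e+01, -2.84645337e+01,  7.21205142e-02,
        3.61709122e-02, -4.90301363e-05]), 'tool_pos': array([ 199.75429289, -511.93563222,  217.91740497]), 'orientation': array([[-2.55179030e-04,  9.31680368e-01,  3.63278993e-01],
       [ 1.57306673e-03,  3.63278930e-01, -9.31679100e-01],
       [-9.99998730e-01,  3.33717128e-04, -1.55829655e-03]]), 'wrist_force': array([ 0.72355769, -0.36473282,  0.05291381]), 'ft_torque': array([ 0.0340036 , -0.02897765, -0.00462196]), 'width': 93.01124931939127}
```

View pics/top0.png

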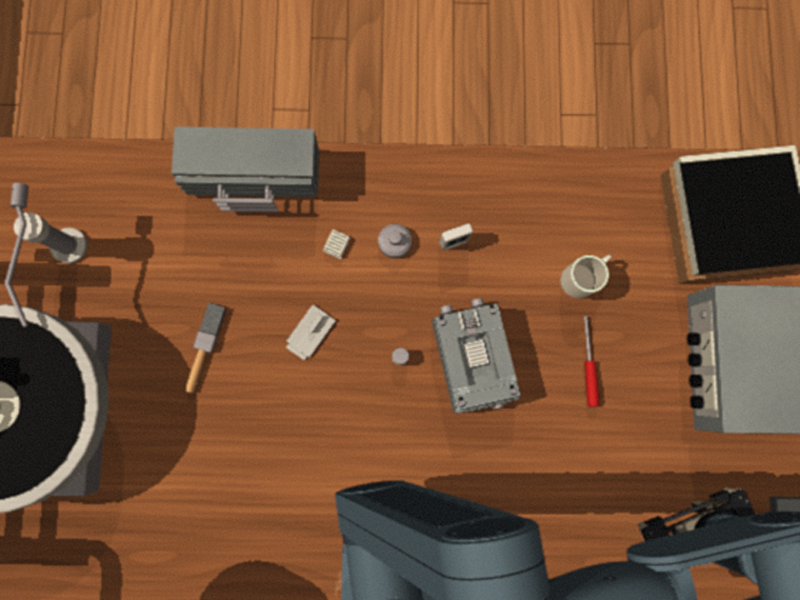

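View pics/side0.png

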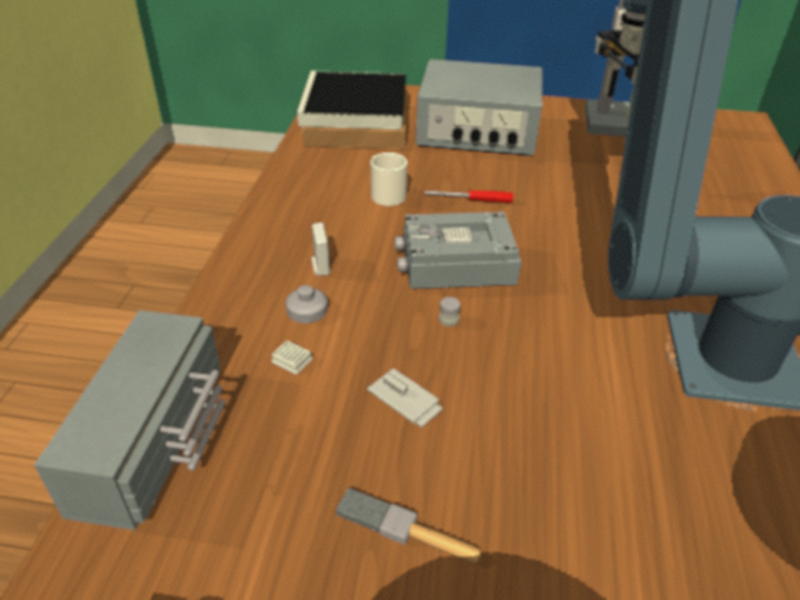

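```bash
cat > h.py <<'E'
from station import *
import cv2,numpy as np
def ray(cal,u,v,z):
    f=210/np.tan(np.radians(cal["vfov"])/2)
    d=cal["rotation"]@np.array([(u-cal["cx"])/f,(v-cal["cy"])/f,1]);o=cal["origin"]
    return o+d*(z-o[2])/d[2]
def proj(cal,P):
    f=210/np.tan(np.radians(cal["vfov"])/2)
    c=(np.asarray(P)-cal["origin"])@cal["rotation"]
    return np.c_[f*c[...,0]/c[...,2]+cal["cx"],f*c[...,1]/c[...,2]+cal["cy"]] if c.ndim>1 else np.array([f*c[0]/c[2]+cal["cx"],f*c[1]/c[2]+cal["cy"]])
def to_tool(dw,R=None):
    R=get_state()["orientation"] if R is None else R
    return R.T@np.asarray(dw)/30
E
python3 - <<'E'
from h import *
c=get_calibration("top")
for n,u,v,z in [("rib",320,322,20),("lip",293,353,2),("coverR",326,308,8),("unitFL",434,318,85),("FR",498,303,85),("BR",519,400,85),("BL",456,411,85),("jar",401,356,42),("hyg",457,234,82),("mug",585,276,90),("disc",395,240,45),("casette",337,244,18)]:
    print(n,ray(c,u*.7,v*.7,z).round())
E
```

```text
rib [573. 163.  20.]
lip [504. 222.   2.]
coverR [606. 151.   8.]
unitFL [578. -85.  85.]
FR [ 612. -222.   85.]
BR [ 408. -264.   85.]
BL [ 384. -132.   85.]
jar [499. -17.  42.]
hyg [ 763. -134.   82.]
mug [ 673. -408.   90.]
disc [756.  -0.  45.]
casette [751. 130.  18.]
```

```bash
python3 -m crank '[[0.115,0.96,-0.84,0,0,0],[0.115,0.96,-0.84,0,0,0],[0.115,0.96,-0.84,0,0,0],[0.115,0.96,-0.84,0,0,0],[0.115,0.96,-0.84,0,0,0],[0.115,0.96,-0.84,0,0,0],[0.115,0.96,-0.84,0,0,0],[0.115,0.96,-0.84,0,0,0],[0.115,0.96,-0.84,0,0,0],[0.115,0.96,-0.84,0,0,0],[0.115,0.96,-0.84,0,0,0],[0.115,0.96,-0.84,0,0,0],[0.115,0.96,-0.84,0,0,0],[0.115,0.96,-0.84,0,0,0],[0.115,0.96,-0.84,0,0,0],[0.115,0.96,-0.84,0,0,0],[0.115,0.96,-0.84,0,0,0],[0.115,0.96,-0.84,0,0,0],[0.115,0.96,-0.84,0,0,0],[0.115,0.96,-0.84,0,0,0]]' 93
python3 -m crank '[[0,0,0,1,0,0],[0,0,0,1,0,0],[0,0,0,1,0,0],[0,0,0,1,0,0],[0,0,0,1,0,0],[0,0,0,1,0,0],[0,0,0,1,0,0],[0,0,0,1,0,0],[0,0,0,1,0,0],[0,0,0,1,0,0],[0,0,0,1,0,0],[0,0,0,0,0,0]]'
python3 - <<'E'
from h import *
import pickle
c=get_calibration("wrist");a=capture("wrist");pickle.dump((c,a),open("w1.pkl","wb"))
cv2.imwrite("pics/w1.png",cv2.resize(a[:,:,::-1],(800,600),interpolation=cv2.INTER_CUBIC))
E
```

```text
clock: 2.1
tool_pos: [553.6, 168.0, 149.1]
orientation: [[-0.001, 0.932, 0.363], [-0.0, 0.363, -0.932], [-1.0, -0.001, -0.0]]
wrist_force: [0.6, -0.8, -0.8]
width: 92.9
clock: 3.3
tool_pos: [553.0, 166.4, 149.2]
orientation: [[-0.001, 0.832, -0.555], [-0.0, -0.555, -0.832], [-1.0, -0.001, 0.001]]
wrist_force: [0.8, 0.3, -0.6]
width: 92.9
```

View pics/w1.png

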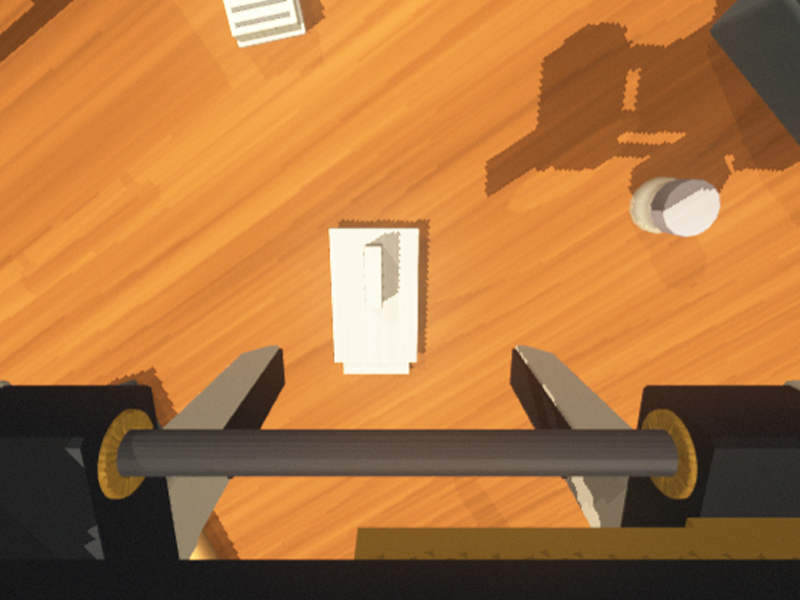

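```bash
python3 - <<'E'
from h import *
import pickle
c,a=pickle.load(open("w1.pkl","rb"))
P={k:ray(c,u*.7,v*.7,z) for k,u,v,z in [("TL",330,229,10),("TR",420,229,10),("BL",334,362,10),("BR",416,362,10),("l1",344,374,4),("l2",409,374,4),("r1",365,245,26),("r2",381,245,26),("r3",366,307,26),("r4",381,307,26)]}
for k in P:print(k,P[k].round(1))
N=np.linalg.norm
print(N(P["TL"]-P["TR"]),N(P["BL"]-P["BR"]),N(P["TL"]-P["BL"]),N(P["l1"]-P["l2"]),N(P["r1"]-P["r2"]),N(P["r1"]-P["r3"]))
d=P["TL"]+P["TR"]-P["BL"]-P["BR"];y=np.arctan2(d[1],d[0]);m=(P["TL"]+P["TR"]+P["BL"]+P["BR"])/4
print("yaw",y,"centre",m,"rib from plate",m+18*np.array([np.cos(y),np.sin(y),0]),"rib",(P["r1"]+P["r2"]+P["r3"]+P["r4"])/4)
s=get_state();R=s["orientation"];ty=R[:,1];print("tool y yaw",np.arctan2(ty[1],ty[0]))
g=m+18*np.array([np.cos(y),np.sin(y),0]);g[2]=60
print("delta mm tool",R.T@(g-s["tool_pos"]))
E
```

```text
TL [612.1 183.2  10. ]
TR [577.7 131.6  10. ]
BL [530.3 239.1  10. ]
BR [496.1 187.9  10. ]
l1 [516.2 240.7   4. ]
l2 [488.4 199.    4. ]
r1 [591.  167.2  26. ]
r2 [585.1 158.4  26. ]
r3 [555.6 191.   26. ]
r4 [549.9 182.4  26. ]
62.066625245669364 61.505829771655456 99.08901513228014 50.11141069231941 10.556799869093249 42.64857989342987
yaw -0.601224159595358 centre [554.06772882 185.43966408  10.        ] rib from plate [568.91131694 175.25792102  10.        ] rib [570.39423089 174.75273663  26.        ]
tool y yaw -0.586298724547904
delta mm tool [ 89.25556818   8.32387375 -16.21820834]
```

```bash
python3 -m crank '[[0.5,0.05,-0.1,0.03,0,0],[0.5,0.05,-0.1,0.03,0,0],[0.5,0.05,-0.1,0.03,0,0],[0.5,0.05,-0.1,0.03,0,0],[0.5,0.05,-0.1,0.03,0,0],[0.5,0.02,-0.04,0.02,0,0],[0.5,0,0,0,0,0],[0.4,0,0,0,0,0],[0.3,0,0,0,0,0],[0.2,0,0,0,0,0],[0.1,0,0,0,0,0],[0,0,0,0,0,0],[0,0,0,0,0,0]]' 40
python3 -m crank '[[0,0,0,0,0,0],[0,0,0,0,0,0],[0,0,0,0,0,0],[0,0,0,0,0,0],[0,0,0,0,0,0],[0,0,0,0,0,0],[0,0,0,0,0,0],[0,0,0,0,0,0]]' 0
```

```text
clock: 4.65
tool_pos: [569.6, 175.4, 15.2]
orientation: [[0.001, 0.824, -0.567], [0.0, -0.567, -0.824], [-1.0, 0.001, -0.001]]
wrist_force: [-0.1, -0.9, -0.1]
width: 40.0
clock: 5.45
tool_pos: [569.2, 175.3, 14.8]
orientation: [[0.0, 0.824, -0.567], [-0.0, -0.567, -0.824], [-1.0, 0.0, -0.0]]
wrist_force: [-0.6, -0.4, 3.4]
width: 11.8
```

```bash
python3 -m crank '[[0,0,0,0,0,0],[0,0,0,0,0,0],[0.06,0,0,0,0,0],[0.06,0,0,0,0,0],[0,0,0,0,0,0],[0,0,0,0,0,0]]' 25
python3 -m crank '[[0,0,0,0,0,0],[0,0,0,0,0,0],[0,0,0,0,0,0],[0,0,0,0,0,0],[0,0,0,0,0,0],[0,0,0,0,0,0]]' 0
python3 -m crank '[[-0.3,0,0,0,0,0],[-0.6,0,0,0,0,0],[-0.8,0,0,0,0,0],[-1,0,0,0,0,0],[-1,0,0,0,0,0],[-1,0,0,0,0,0],[-1,0,0,0,0,0],[-0.3,0,0,0,0,0]]'
```

```text
clock: 6.05
tool_pos: [569.0, 175.3, 10.9]
orientation: [[-0.0, 0.824, -0.567], [-0.0, -0.567, -0.824], [-1.0, -0.0, 0.0]]
wrist_force: [0.4, 0.2, 0.4]
width: 25.1
clock: 6.65
tool_pos: [569.2, 175.3, 11.1]
orientation: [[0.0, 0.824, -0.567], [-0.0, -0.567, -0.824], [-1.0, 0.0, -0.0]]
wrist_force: [-0.4, -0.3, 0.0]
width: 11.8
clock: 7.45
tool_pos: [570.9, 175.6, 195.2]
orientation: [[0.006, 0.824, -0.567], [0.001, -0.567, -0.824], [-1.0, 0.005, -0.004]]
wrist_force: [0.8, -0.4, -1.4]
width: 12.1
```

```bash
python3 -m crank '[[-0.065,0.11,0.4,0,0,0],[-0.065,0.11,0.76,0,0,0],[-0.065,0.11,0.76,0,0,0],[-0.065,0.11,0.76,0,0,0],[-0.065,0.11,0.76,0,0,0],[-0.065,0.11,0.76,0,0,0],[-0.065,0.11,0.76,0,0,0],[-0.065,0.11,0.76,0,0,0],[-0.065,0.11,0.76,0,0,0],[-0.065,0.11,0.76,0,0,0],[-0.065,0.11,0.76,0,0,0],[-0.065,0.11,0.76,0,0,0],[-0.065,0.11,0.76,0,0,0],[-0.065,0.11,0.76,0,0,0],[-0.065,0.11,0.76,0,0,0],[-0.065,0.11,0.76,0,0,0],[-0.065,0.11,0.76,0,0,0],[-0.065,0.11,0.76,0,0,0],[0,0,0.38,0,0,0]]'
python3 -m crank '[[0,0,0,-0.94,0,0],[0,0,0,-0.94,0,0],[0,0,0,-0.94,0,0],[0,0,0,-0.94,0,0],[0,0,0,-0.94,0,0],[0,0,0,-0.94,0,0],[0,0,0,-0.94,0,0],[0,0,0,-0.94,0,0],[0,0,0,-0.94,0,0],[0,0,0,-0.94,0,0],[0,0,0,0,0,0],[0,0,0,0,0,0]]'
python3 - <<'E'
from h import *
import pickle
s=get_state();c=get_calibration("wrist");a=capture("wrist");pickle.dump((c,a,s),open("w2.pkl","wb"))
cv2.imwrite("pics/w2.png",cv2.resize(a[:,:,::-1],(800,600),interpolation=cv2.INTER_CUBIC))
E
```

```text
clock: 9.35
tool_pos: [383.1, -197.9, 224.6]
orientation: [[-0.002, 0.823, -0.569], [0.001, -0.569, -0.823], [-1.0, -0.003, 0.0]]
wrist_force: [-0.7, -0.9, -1.3]
width: 11.6
clock: 10.55
tool_pos: [384.4, -196.4, 225.3]
orientation: [[-0.001, 0.977, 0.213], [0.001, 0.213, -0.977], [-1.0, -0.001, -0.001]]
wrist_force: [0.1, 0.8, -1.7]
width: 11.6
```

View pics/w2.png

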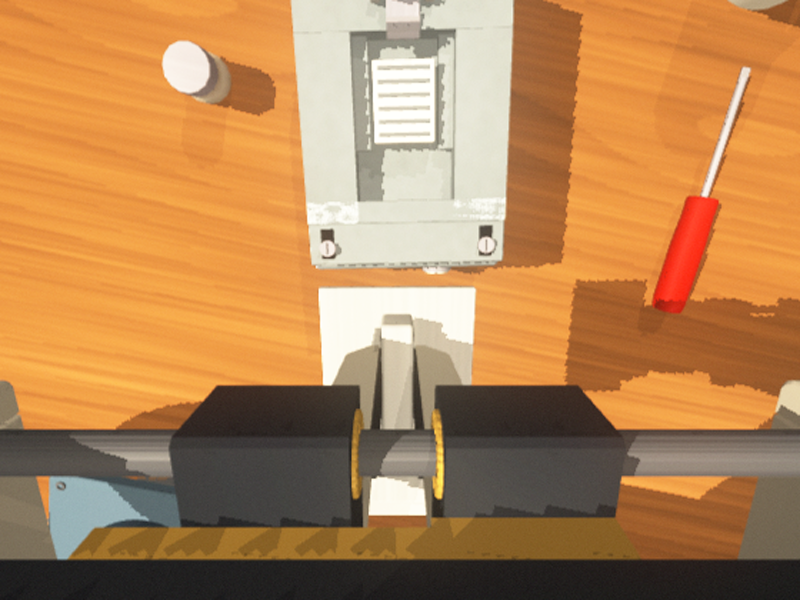

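```bash
python3 - <<'E'
from h import *
import pickle
c,a,s=pickle.load(open("w2.pkl","rb"))
N=np.linalg.norm
g=lambda u,v,z:ray(c,u*.7,v*.7,z)
fl,fr,rl,rr=[g(u,v,85) for u,v in((358,201),(455,200),(351,31),(456,30))]
print("opening",fl.round(1),fr.round(1),rl.round(1),rr.round(1),N(fl-fr),N(rl-rr),N(fl-rl),N(fr-rr))
L0,R0=g(293,0,85),g(513,0,85);L1,R1=g(311,266,85),g(503,261,85)
print("outer",L0.round(1),R0.round(1),L1.round(1),R1.round(1),N(L0-R0),N(L1-R1))
ax=(L0-L1)/N(L0-L1)+(R0-R1)/N(R0-R1)+ (rl-fl)/N(rl-fl)+(rr-fr)/N(rr-fr);print("yaws",[np.arctan2(d[1],d[0]).round(3) for d in (L0-L1,R0-R1,rl-fl,rr-fr)])
for p in (L1,R1):print(p)
R=s["orientation"];t=s["tool_pos"];print("tool",t,"yaw",np.arctan2(R[1,1],R[0,1]))
z=t[2]-.0
p1,p2=g(319,288,z-1.5),g(475,288,z-1.5);print("cover rear",p1,p2,N(p1-p2)); 
for p in(p1,p2):print("in tool",R.T@(p-t))
cr=np.r_[0,0,0]
crop=a[0:290,190:380];cv2.imwrite("pics/w2c.png",cv2.resize(crop[:200,:,::-1],None,fx=3,fy=3,interpolation=cv2.INTER_CUBIC)[:600])
E
```

```text
opening [ 436.6 -156.8   85. ] [ 451.4 -221.1   85. ] [ 536.4 -132.9   85. ] [ 550.8 -196.2   85. ] 65.99577405929628 64.87355672636086 102.65457259242197 102.52113428278709
outer [545.3 -95.3  85. ] [ 573.9 -226.    85. ] [ 385.3 -132.9   85. ] [ 417.9 -264.6   85. ] 133.72118013939104 135.74977598428043
yaws [np.float64(0.23), np.float64(0.243), np.float64(0.235), np.float64(0.246)]
[ 385.28133867 -132.85818194   85.        ]
[ 417.92829377 -264.62379962   85.        ]
tool [ 384.43348482 -196.38826875  225.30586066] yaw 0.21513266960648408
cover rear [ 409.87667054 -158.72414296  223.80586066] [ 423.01520935 -218.43791011  223.80586066] 61.14209016179279
in tool [  1.51622135  32.89848432 -31.36212482]
in tool [ 1.42461231 32.98663621 29.77983317]
```

View pics/w2c.png

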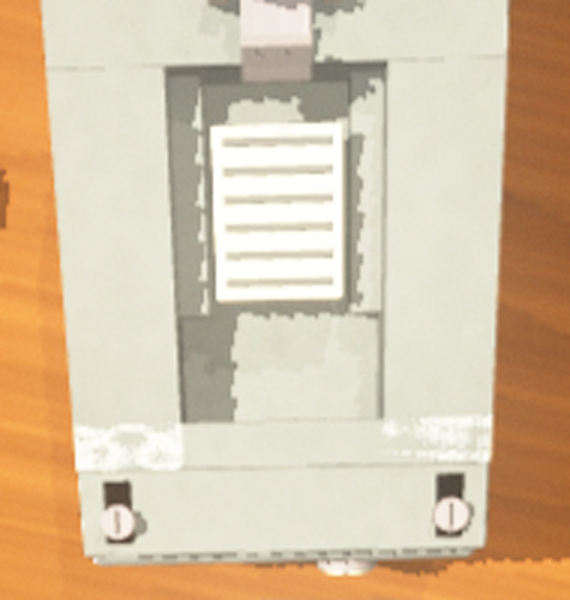

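```bash
python3 -m crank '[[0,0,0,-0.27,0,0],[0.2,0.744,0.041,0,0,0.4],[0,0,0,0,0,-0.4],[0.28,0.744,0.041,0,0,0],[0.28,0.744,0.041,0,0,0],[0.28,0.744,0.041,0,0,0],[0.28,0.744,0.041,0,0,0],[0.28,0.744,0.041,0,0,0],[0,0,0,0,0,0.955],[0,0,0,0,0,0.955],[0,0,0,0,0,0.955],[0,0,0,0,0,0.955],[0,0,0,0,0,0.955],[0,0,0,0,0,0.955],[0,0,0,0,0,0],[0,0,0,0,0,0]]'
cat >> h.py <<'E'
S=np.array([444.,-189,85]);YAW=.2385
U=np.array([[np.cos(YAW),-np.sin(YAW),0],[np.sin(YAW),np.cos(YAW),0],[0,0,1]])
TC=np.array([17.3,-.6,11])   # TCP in cover
def report(tip=None):
    s=get_state();R=s["orientation"];C=np.c_[R[:,1],-R[:,2],-R[:,0]]
    t=s["tool_pos"];lip=t+C@(np.array([-62,0,2])-TC);rear=t+C@(np.array([50,0,10])-TC);Cu=U.T@C
    print("clock",s["clock"],"tilt",np.arctan2(Cu[2,0],Cu[0,0]).round(3),"yawerr",np.arctan2(Cu[1,0],Cu[0,0]).round(4),"roll",Cu[2,1].round(4),"\nlip",(U.T@(lip-S)).round(1),"rear",(U.T@(rear-S)).round(1),"F(unit)",(U.T@s["wrist_force"]).round(1),"T",s["ft_torque"].round(2),"w",round(s["width"],1))
    for n,e in zip("uvz",np.eye(3)): print("1mm +"+n,(R.T@U@e/30).round(4))
    if tip is not None: print("to tip target, rows:",(R.T@U@(np.array(tip)-U.T@(lip-S))/30).round(3))
E
python3 - <<'E'
from h import *
import pickle
report([9,0,15])
s=get_state();c=get_calibration("wrist");a=capture("wrist");pickle.dump((c,a,s),open("w3.pkl","wb"))
b=capture("side");cs=get_calibration("side");q=proj(cs,S).astype(int);print(q)
crop=b[q[1]-45:q[1]+30,q[0]-60:q[0]+40]
cv2.imwrite("pics/w3.png",np.vstack([cv2.resize(a[:,:,::-1],(400,300),interpolation=cv2.INTER_AREA),cv2.resize(crop[:,:,::-1],(400,300),interpolation=cv2.INTER_CUBIC)]))
E
```

```text
clock: 12.2
tool_pos: [516.4, -172.7, 178.1]
orientation: [[0.464, 0.854, 0.237], [0.113, 0.208, -0.972], [-0.879, 0.478, -0.0]]
wrist_force: [-0.5, 0.0, -0.9]
width: 11.7
clock 12.2 tilt 0.498 yawerr 0.0005 roll 0.0004 
lip [ 8.8 -0.7 47.3] rear [103.4  -0.7 107.9] F(unit) [-0.5  0.2 -0.9] T [-0.05  0.27  0.03] w 11.7
1mm +u [0.0159 0.0293 0.    ]
1mm +v [ 0.      0.     -0.0333]
1mm +z [-0.0293  0.0159 -0.    ]
to tip target, rows: [ 0.95  -0.51  -0.023]
[342 161]
```

View pics/w3.png

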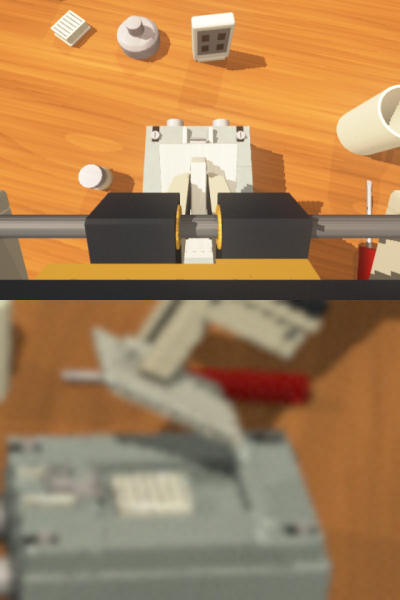

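```bash
python3 -m crank '[[0.475,-0.255,-0.012,0,0,0],[0.475,-0.255,-0.012,0,0,0],[0.264,-0.143,0,0,0,0],[0.264,-0.143,0,0,0,0],[0.06,-0.032,0,0,0,0],[0.06,-0.032,0,0,0,0],[0.06,-0.032,0,0,0,0],[0,0,0,0,0,0],[0,0,0,0,0,0]]'
python3 -c "
from h import *
report([9,0,-14])"
```

```text
clock: 13.2
tool_pos: [517.1, -171.6, 122.0]
orientation: [[0.466, 0.852, 0.238], [0.114, 0.209, -0.971], [-0.877, 0.48, 0.0]]
wrist_force: [-0.3, -0.1, -1.2]
width: 11.8
clock 13.2 tilt 0.5 yawerr 0.0024 roll -0.0005 
lip [ 9.9  0.1 -8.9] rear [104.3   0.3  51.8] F(unit) [-0.4 -0.  -1.2] T [-0.01  0.3   0.01] w 11.8
1mm +u [0.016  0.0292 0.0001]
1mm +v [ 0.      0.0001 -0.0333]
1mm +z [-0.0292  0.016   0.    ]
to tip target, rows: [ 0.133 -0.107  0.004]
```

```bash
python3 -m crank '[[0.053,-0.029,0,0,0,0],[0.053,-0.029,0,0,0,0],[0,0,0,0,0,0],[0,0,0,0,0,0]]'
python3 -m crank '[[-0.032,-0.058,0,0,0,0],[-0.032,-0.058,0,0,0,0],[-0.032,-0.058,0,0,0,0],[-0.032,-0.058,0,0,0,0],[-0.032,-0.058,0,0,0,0],[0,0,0,0,0,0]]'
python3 -c "
from h import *
report([-3,0,-12.5])"
```

```text
clock: 13.6
tool_pos: [517.0, -171.3, 118.0]
orientation: [[0.466, 0.852, 0.238], [0.114, 0.209, -0.971], [-0.878, 0.479, -0.0]]
wrist_force: [0.0, 0.9, -1.7]
width: 11.7
clock: 14.2
tool_pos: [507.1, -173.8, 118.1]
orientation: [[0.466, 0.852, 0.238], [0.114, 0.209, -0.971], [-0.878, 0.479, -0.0]]
wrist_force: [0.2, 0.4, -1.9]
width: 11.8
clock 14.2 tilt 0.5 yawerr 0.0021 roll 0.0001 
lip [ -0.4   0.3 -12.8] rear [94.1  0.5 47.9] F(unit) [ 0.3  0.3 -1.9] T [-0.08  0.34  0.07] w 11.8
1mm +u [0.016  0.0293 0.0001]
1mm +v [ 0.      0.0001 -0.0333]
1mm +z [-0.0293  0.016  -0.    ]
to tip target, rows: [-0.052 -0.071  0.011]
```

```bash
for i in 1; do python3 -m crank '[[-0.016,-0.029,0.003,0,0,0],[-0.016,-0.029,0.003,0,0,0],[-0.016,-0.029,0.003,0,0,0],[0,0,0,0,0,0]]'; python3 -m crank '[[-0.016,-0.029,0,0,0,0],[-0.016,-0.029,0,0,0,0],[0,0,0,0,0,0]]'; python3 -m crank '[[-0.016,-0.029,0,0,0,0],[0,0,0,0,0,0]]';done
python3 -c "
from h import *
report([-7,0,-12.5])"
```

```text
clock: 14.6
tool_pos: [504.4, -174.7, 118.1]
orientation: [[0.466, 0.852, 0.239], [0.114, 0.209, -0.971], [-0.878, 0.479, -0.0]]
wrist_force: [0.4, 0.3, -1.1]
width: 11.7
clock: 14.9
tool_pos: [502.5, -175.2, 118.1]
orientation: [[0.466, 0.852, 0.239], [0.114, 0.209, -0.971], [-0.878, 0.479, -0.0]]
wrist_force: [1.1, -0.1, -2.3]
width: 11.7
clock: 15.1
tool_pos: [501.5, -175.4, 118.1]
orientation: [[0.466, 0.852, 0.239], [0.114, 0.209, -0.971], [-0.878, 0.479, -0.0]]
wrist_force: [0.4, -0.2, -0.7]
width: 11.8
clock 15.1 tilt 0.5 yawerr 0.0023 roll 0.0 
lip [ -6.1   0.1 -12.8] rear [88.3  0.3 47.9] F(unit) [ 0.4 -0.2 -0.7] T [-0.01  0.36 -0.05] w 11.8
1mm +u [0.016  0.0293 0.0001]
1mm +v [ 0.      0.0001 -0.0333]
1mm +z [-0.0293  0.016  -0.    ]
to tip target, rows: [-0.023 -0.02   0.002]
```

```bash
python3 -m crank '[[-0.018,0.01,0,0,0,0],[-0.016,-0.029,0,0,0,0],[0,0,0,0,0,0]]'; python3 -m crank '[[-0.016,-0.029,0,0,0,0],[0,0,0,0,0,0]]'; 
python3 -c "
from h import *
report()" | head -3;python3 -m crank '[[-0.016,-0.029,0,0,0,0],[0,0,0,0,0,0]]'
python3 -c "
from h import *
report()"|head -3
```

```text
clock: 15.4
tool_pos: [500.7, -175.7, 118.8]
orientation: [[0.466, 0.852, 0.238], [0.114, 0.209, -0.971], [-0.877, 0.48, 0.0]]
wrist_force: [0.2, -1.0, -0.7]
width: 11.6
clock: 15.6
tool_pos: [500.2, -175.9, 119.2]
orientation: [[0.467, 0.852, 0.238], [0.114, 0.209, -0.971], [-0.877, 0.481, 0.0]]
wrist_force: [4.7, 1.0, -0.5]
width: 11.8
clock 15.6 tilt 0.501 yawerr 0.0019 roll -0.0001 
lip [ -7.5  -0.1 -11.8] rear [86.9  0.1 49. ] F(unit) [ 4.8 -0.1 -0.5] T [ 0.1  -0.5  -0.04] w 11.8
1mm +u [0.016  0.0292 0.0001]
clock: 15.8
tool_pos: [499.8, -176.2, 119.6]
orientation: [[0.468, 0.851, 0.238], [0.114, 0.209, -0.971], [-0.876, 0.482, 0.0]]
wrist_force: [6.0, 2.0, -0.5]
width: 11.8
clock 15.8 tilt 0.502 yawerr 0.0018 roll -0.0003 
lip [ -7.9  -0.3 -11.5] rear [86.4 -0.1 49.5] F(unit) [ 6.3  0.5 -0.5] T [ 0.4  -1.09 -0.02] w 11.8
1mm +u [0.0161 0.0292 0.0001]
```

```bash
python3 -m crank '[[0.011,0.02,0,0,0,0],[0.096,-0.004,0,0,0,-0.475],[0.096,-0.004,0,0,0,-0.475],[0.096,-0.004,0,0,0,-0.475],[0,0,0,0,0,0]]'; 
python3 -c "
from h import *
report()" | head -3
```

```text
clock: 16.3
tool_pos: [504.2, -175.3, 111.5]
orientation: [[0.357, 0.903, 0.24], [0.086, 0.224, -0.971], [-0.93, 0.367, 0.002]]
wrist_force: [3.6, 0.1, 1.8]
width: 11.7
clock 16.3 tilt 0.376 yawerr 0.0044 roll -0.0019 
lip [ -8.7  -0.7 -11. ] rear [92.5 -0.2 37.6] F(unit) [ 3.5 -0.8  1.8] T [-0.06 -0.52 -0.09] w 11.7
1mm +u [0.0122 0.031  0.0001]
```

```bash
python3 -m crank '[[0.098,-0.004,0,0,0,-0.475],[0.098,-0.004,0,0,0,-0.475],[0.098,-0.004,0,0,0,-0.475],[0,0,0,0,0,0]]'; 
python3 -c "
from h import *
report()" | head -3; python3 -m crank '[[0.098,-0.004,0,0,0,-0.475],[0.098,-0.004,0,0,0,-0.475],[0,0,0,0,0,0]]'; 
python3 -c "
from h import *
report()"
```

```text
clock: 16.7
tool_pos: [507.1, -174.8, 103.1]
orientation: [[0.244, 0.94, 0.239], [0.058, 0.232, -0.971], [-0.968, 0.251, 0.002]]
wrist_force: [5.2, 0.1, 1.0]
width: 11.9
clock 16.7 tilt 0.253 yawerr 0.0037 roll -0.0019 
lip [ -9.9  -0.8 -10.4] rear [96.5 -0.4 25.4] F(unit) [ 5.1 -1.1  1. ] T [ 0.13 -0.89 -0.07] w 11.9
1mm +u [0.0084 0.0323 0.0001]
clock: 17.0
tool_pos: [508.4, -174.7, 97.4]
orientation: [[0.166, 0.957, 0.239], [0.039, 0.236, -0.971], [-0.985, 0.171, 0.002]]
wrist_force: [6.4, 0.5, 1.5]
width: 12.0
clock 17.0 tilt 0.171 yawerr 0.0032 roll -0.0021 
lip [-10.6  -1.  -10. ] rear [98.4 -0.6 17. ] F(unit) [ 6.3 -1.   1.5] T [ 0.03 -0.97 -0.02] w 12.0
1mm +u [0.0057 0.0328 0.0001]
1mm +v [-0.0001  0.0001 -0.0333]
1mm +z [-0.0328  0.0057  0.0001]
```

```bash
python3 -m crank '[[0.003,0.016,0,0,0,0],[0.04,-0.001,0,0,0,-0.2],[0.04,-0.001,0,0,0,-0.2],[0.04,-0.001,0,0,0,-0.2],[0,0,0,0,0,0]]'; 
python3 -c "
from h import *
report()" | head -3; python3 -m crank '[[0.04,-0.001,0,0,0,-0.2],[0.04,-0.001,0,0,0,-0.2],[0,0,0,0,0,0]]'; 
python3 -c "
from h import *
report()"|head -3
```

```text
clock: 17.5
tool_pos: [509.0, -174.7, 93.7]
orientation: [[0.116, 0.964, 0.239], [0.027, 0.237, -0.971], [-0.993, 0.119, 0.002]]
wrist_force: [6.3, 0.7, 1.0]
width: 11.8
clock 17.5 tilt 0.12 yawerr 0.0027 roll -0.0018 
lip [-11.1  -1.   -9.7] rear [99.1 -0.7 11.6] F(unit) [ 6.3 -0.8  1. ] T [ 0.07 -0.98 -0.03] w 11.8
1mm +u [0.004  0.0331 0.0001]
clock: 17.8
tool_pos: [509.2, -174.7, 91.7]
orientation: [[0.083, 0.968, 0.239], [0.018, 0.238, -0.971], [-0.996, 0.085, 0.002]]
wrist_force: [5.2, -0.5, 4.9]
width: 11.8
clock 17.8 tilt 0.085 yawerr 0.0028 roll -0.0022 
lip [-11.5  -1.2  -9. ] rear [99.4 -0.9  8.5] F(unit) [ 4.9 -1.7  4.9] T [ 0.06 -0.99 -0.08] w 11.8
1mm +u [0.0028 0.0332 0.0001]
```

```bash
python3 -m crank '[[0.045,0,0,0,0,-0.2],[0.045,0,0,0,0,-0.2],[0,0,0,0,0,0]]'; 
python3 -c "
from h import *
report()" | head -3; python3 -m crank '[[0.045,0,0,0,0,-0.2],[0.045,0,0,0,0,-0.2],[0,0,0,0,0,0]]'; 
python3 -c "
from h import *
report()"|head -3
```

```text
clock: 18.1
tool_pos: [509.5, -174.7, 88.9]
orientation: [[0.049, 0.97, 0.239], [0.01, 0.238, -0.971], [-0.999, 0.05, 0.002]]
wrist_force: [5.8, 0.9, 4.4]
width: 12.0
clock 18.1 tilt 0.05 yawerr 0.0026 roll -0.0023 
lip [-11.7  -1.2  -9.1] rear [99.7 -0.9  4.6] F(unit) [ 5.8 -0.5  4.4] T [ 0.07 -1.07 -0.02] w 12.0
1mm +u [0.0017 0.0333 0.0001]
clock: 18.4
tool_pos: [509.7, -174.7, 86.4]
orientation: [[0.016, 0.971, 0.239], [0.001, 0.239, -0.971], [-1.0, 0.016, 0.002]]
wrist_force: [4.9, 1.4, 6.5]
width: 11.8
clock 18.4 tilt 0.016 yawerr 0.0027 roll -0.0024 
lip [-11.9  -1.2  -8.9] rear [100.   -0.9   0.9] F(unit) [5.1 0.2 6.5] T [ 0.15 -0.94  0.  ] w 11.8
1mm +u [0.0005 0.0333 0.0001]
```

```bash
python3 -m crank '[[0.02,0,0,0,0,-0.1],[0.02,0,0,0,0,-0.1],[0,0,0,0,0,0]]'; 
python3 -c "
from h import *
report()" | head -3; python3 -m crank '[[0.02,0,0,0,0,0],[0.02,0,0,0,0,0],[0,0,0,0,0,0]]'; 
python3 -c "
from h import *
report()"|head -3
```

```text
clock: 18.7
tool_pos: [509.8, -174.7, 86.1]
orientation: [[-0.0, 0.971, 0.239], [-0.003, 0.239, -0.971], [-1.0, -0.001, 0.003]]
wrist_force: [4.5, 1.8, 12.3]
width: 11.9
clock 18.7 tilt -0.001 yawerr 0.0026 roll -0.0027 
lip [-12.   -1.3  -7.9] rear [100.   -0.9   0. ] F(unit) [ 4.8  0.6 12.3] T [ 0.36 -0.71 -0.04] w 11.9
1mm +u [-0.      0.0333  0.0001]
clock: 19.0
tool_pos: [509.8, -174.7, 86.0]
orientation: [[0.0, 0.971, 0.239], [-0.003, 0.239, -0.971], [-1.0, -0.0, 0.003]]
wrist_force: [2.0, 2.1, 20.0]
width: 11.5
clock 19.0 tilt -0.0 yawerr 0.0025 roll -0.0032 
lip [-11.9  -1.3  -8. ] rear [100.1  -0.9  -0. ] F(unit) [ 2.4  1.6 20. ] T [ 0.61 -0.32  0.  ] w 11.5
1mm +u [-0.      0.0333  0.0001]
```

```bash
python3 -m crank '[[-0.03,0.01,0,0,0,0],[0,0,0,0,0,0]]'
python3 -m crank '[[0,0,0,0,0,0],[0,0,0,0,0,0],[0,0,0,0,0,0],[0,0,0,0,0,0],[-0.1,0,0,0,0,0],[-0.3,0,0,0,0,0],[-0.5,0,0,0,0,0],[-0.8,0,0,0,0,0],[-0.8,-0.4,0,0,0,0],[-0.5,-0.7,0,0,0,0],[0,-0.8,0,0,0,0],[0,-0.6,0,0,0,0],[0,-0.2,0,0,0,0],[0,0,0,0,0,0]]' 28
python3 - <<'E'
from h import *
import pickle
s=get_state();c=get_calibration("wrist");a=capture("wrist");pickle.dump((c,a,s),open("w4.pkl","wb"))
q=proj(c,S+U@[50,0,0]);print(q)
x0=int(max(0,min(q[0]-140,280)));y0=int(max(0,min(q[1]-105,210)))
cv2.imwrite("pics/w4.png",cv2.resize(a[y0:y0+210,x0:x0+280,::-1],(800,600),interpolation=cv2.INTER_CUBIC));print(x0,y0)
E
```

```text
clock: 19.2
tool_pos: [509.8, -174.7, 86.0]
orientation: [[-0.0, 0.971, 0.239], [-0.003, 0.239, -0.971], [-1.0, -0.001, 0.003]]
wrist_force: [3.8, 1.4, 14.2]
width: 12.2
clock: 20.6
tool_pos: [429.1, -192.8, 174.2]
orientation: [[-0.006, 0.971, 0.238], [-0.001, 0.238, -0.971], [-1.0, -0.006, -0.001]]
wrist_force: [0.2, -0.2, -0.1]
width: 27.8
[278.95533988 135.78859782]
138 30
```

View pics/w4.png

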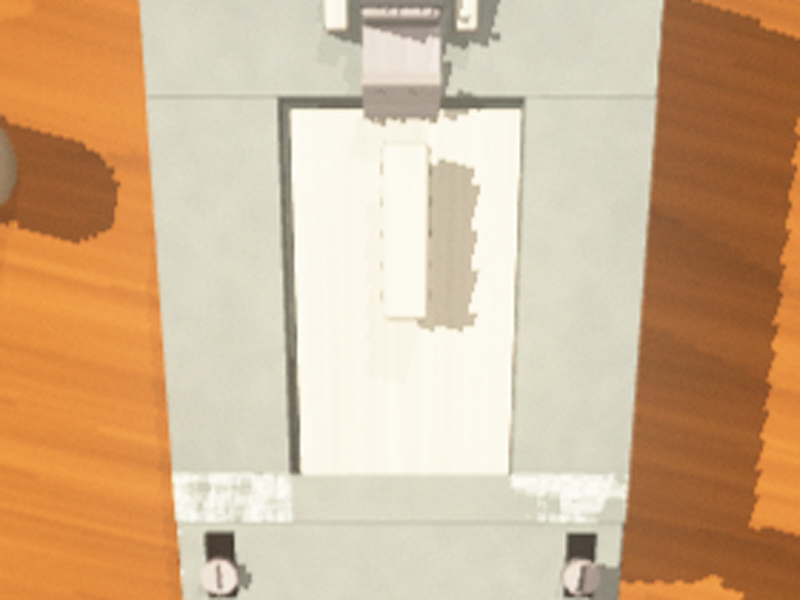

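```bash
python3 -c "
from station import *
print(finish_job())"
```

```text
the job is handed in; nothing more can be done
None
```

The cover is back on the swarf trap, and I handed the job in at about 21 s of the 53 s. No verdict is reported.

- **Hooking:** I gripped the cover by its rib, tilted the rear up 0.5 rad and fed the lip under the bar. The plate's front edge met the bar where the image had put it, within about 1 mm. The force there peaked at about 6 N.
- **Closing:** I pivoted the rear down against the bar. The wrist felt about 5 N once the catch engaged and 12 N as the cover reached flush. A final check press took it to about 20 N, with the cover resting firmly on its ledges. That is above the 6 to 15 N given for closing, but below the 35 N limit.
- **Last checks:** With the cover still gripped, its pose read flush with the deck to about 0.1 mm, tilt 0.000 rad and yaw error under 0.003 rad. It sat about 1 mm off to one side, within the 4 mm allowed.
- **After letting go:** The close-up shows the cover flat, its front edge against the bar, and the catch overhanging its rear edge by about 5.4 mm (5.5 mm at rest). I judged the catch from this picture only, since its joint value can't be read. The same estimate before closing gave 3.8 mm, so it is only rough.
- **Robot and bench:** The wrist force was about zero and the gripper clear when I handed in. The arm never came near the bystanders, but I took no final picture of the whole bench to confirm it.

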